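Load the embossing press and jog it down on the brass blank

ROBOT

A 6-joint arm with a two-finger parallel gripper is mounted at the origin on the work surface. World frame = base frame: x ahead of the robot, y to its left, z up, the work surface at z = 0. Lengths are in m, angles in rad, forces in N, time in s.
With the tool pointing down it reaches from about 0.275 to 0.725 m from the base axis. Payload 15.9 kg.
Tool frame: the origin (TCP) lies midway between the tips of the shut fingers; the grasp point (between the pads) lies 19 mm behind it; y points along the fingers, x is the direction in which the jaws open and shut, and the axes are right-handed (so a half turn about y gives the same grasp; the last joint's range is limited). The gripper opens to 85 mm and grips with 20 to 120 N. Pads are 22 mm wide; open, the fingers measure 114 mm over their backs; the gripper's body (76 mm by 85 mm) begins 54 mm behind the grasp point. The pads swing forward as they close: fully open they stand 13 mm farther back than shut.
Start: joints at [1.269, 0.213, -0.034, 1.323, 0, 1.571], TCP at [0.149, 0.477, 0.231] pointing down, gripper open.
Joint ranges: [-2.98, 2.98], [-0.74, 1.72], [-1.14, 1.35], [-2.1, 2.04], [-1.57, 1.44], [-3.14, 3.14]. Speed limits (rad/s): [1.89, 1.89, 2.39, 2.57, 3.14, 3.14].

INTERFACE

Orientations are given as a unit quaternion [w, x, y, z].
In Python, from bench import manip, vision gives the robot as it stands.
- The arm moves only by the shell command python3 -m creep 'ROWS'. ROWS is JSON, a list of rows, each a list of 7 numbers: the shift along the world's x, y, z in units of 50 mm (1.0 is 50 mm), then the turn, a rotation vector about the world's x, y, z in units of 6 degrees (1.0 is 6 degrees), then the closure, from 0 (fully open) to 1 (shut). In form: [[x, y, z, wx, wy, wz, gripper], ...]. A call has 1 to 8 rows; each row shifts and turns the commanded pose from where the row before left it; what a row does not reach is not made up. A row lasts 1/10 s, in which the tool goes at most 50 mm and 8.59 degrees, less where a joint would pass 70% of its speed; a pose out of reach is approached as far as the arm can. A call is refused whole if a number of a shift passes 1 or a number of a turn 1, either way. A call with a gripper value outside its range is refused whole. The fingers move at their own pace and stop on an object; the grip force is fixed at half the most. Time passes only in rows, so rows that do not move let the fingers close. It gives the time, the measured TCP pose, the force and the opening at its end, in the units of the state.
- manip.read_state(): the state, without advancing time (a new reading comes with each control period).
- vision.read_camera(name): name is "scene" or "top" or "wrist"; returns the picture (480x640x3 uint8, blue, green, red); there is no depth.
- vision.camera_info(name): a dict with "fovy" (degrees; the focal length in pixels is half the picture's height over the tangent of half this angle, whatever the lens; pixels are square), "cx", "cy" (the principal point, pixels), "k1" (the pictures are not rectified: a ray, as slopes to the right and down, at radius r is drawn at 1 + k1 r^2 times it, then the intrinsics apply), "cam_to_world" (4x4, takes a point from camera to world coordinates). Camera axes: x right, y up, looking along -z (the intrinsics and any distortion apply to the point x, -y, -z); pixel columns grow to the right and rows downward; lengths in m; the calibration is good to about 2 mm. A picture is of the moment at which its call begins: read the wrist's pose just before it. camera_info takes no time and is no camera call; for the wrist camera it gives the pose at the moment of the call.
- manip.job_done(): hands the job in, once; it reports no verdict.
The state is a dict: "t": time; "qpos": joint angles; "dq": joint speeds; "joint_efforts": joint torques, N m; "ee_pos": TCP position; "tcp_rot": TCP orientation; "ft_force": force on the tool from outside, world axes, zero at the start; "torque": the same for the moment, N m; "grip_width": finger opening in m.
Only numpy, scipy, OpenCV 4.12 (cv2) and the standard library are available. Lean on these libraries where they do the work, as an engineer would, in place of code of your own. Each camera call takes 0.05 s, during which the arm holds its last target.

TASK

Slide the wooden carrier board along the press bed, without lifting it off, until it is square, centred between the orange lines and fully home against the orange back fence, and let go of it. Then tilt the jog lever over to its green side so that the punch presses on the brass blank, hold it there for about a second, and let the lever spring back upright. Never tilt the lever to its red side, leave the other things on the bench where they are, and leave the carrier home.

Things in the scene. Friction and masses are not known exactly. Their poses are not given: they have to be found in the camera images.
- press: Cream C-frame embossing press, fixed. +x runs from its open front (robot side) to its column, z up; origin on the bench top straight under the punch. Its grey bed is a flat slab, top 12 mm above the bench, x from -260 to +160 mm, y +-90 mm. The column, 50 mm wide, stands at x from +80 to +155 mm and carries the head.
- head_front (a point): Middle of the lower front edge of the press's head, 130 mm above the bench, at press x = -55 mm; axes as the press. The head is 46 mm wide, 75 mm tall and reaches from here to the column: at the near end of a carrier at home a hand pointing straight down is blocked by it; one leaning back towards the front by 30 to 45 degrees fits.
- home (a point): Centre of the carrier's home place on the bed's top face (12 mm above the bench), under the punch; axes as the press. Orange lines on the bed at y = +-36 mm and x = -67 mm mark it. The orange back fence, 130 mm wide, 14 mm tall, has its front face at x = +65 mm. At home the carrier's underside centre is here and its far end touches the fence.
- carrier: Loose light-wood carrier board, 130 mm (x) x 62 mm (y) x 16 mm thick, about 0.25 kg, with a brass blank, a disc 44 mm across standing 2 mm proud, fixed at the centre of its top. Starts on the bed in front of the head, a little turned and off-centre; its +x end is nearer the fence. Origin: centre of its underside.
- punch: Steel punch, 30 mm diameter, under the press's head; origin at the centre of its lower face, 50 mm above the bench (20 mm above the brass disc of a carrier at home) while the jog lever is upright. It follows the lever down 50 mm per rad, meets the disc at about 0.4 rad and then gives way on a spring, pressing with 2 to 5 N.
- jogbox: Grey jog control box, fixed to the bench left or right of the press, 75 mm (x) x 85 mm (y) x 50 mm tall; origin at the centre of its underside. A green dot lies on its top near the +y edge, a red dot near the -y edge. A lever stands upright from the middle of the top.
- jog (a joint): Tilt of the jog lever, rad: 0 upright, positive leaning to the green dot (box +y), negative to the red; stops at -0.6 and +0.6. Its hinge lies at the middle of the box top, 50 mm above the bench, along the box's x. It springs back to 0 within about a second when let go; full tilt takes under 12 N at the knob. Green lowers the punch.
- jog_knob (a point): Centre of the black ball on the lever, 26 mm diameter, 65 mm from the hinge (115 mm above the bench when upright); the steel stalk under it is 9 mm thick. Its axes turn with the lever.
- cone_navy: Bystander: navy thread cone, 66 mm foot, 106 mm tall; origin at the centre of its underside.
- cone_brown: Bystander: brown thread cone, 66 mm foot, 106 mm tall; origin at the centre of its underside.
- cone_oat: Bystander: oat-coloured thread cone, 66 mm foot, 106 mm tall; origin at the centre of its underside.
- tray: Bystander: open wooden rivet tray, 90 x 90 x 35 mm; origin at the centre of its underside.
- jar: Bystander: amber jar with steel cap, 52 mm diameter, 70 mm tall; origin at the centre of its underside.
- mallet: Bystander: mallet lying flat, 220 mm long; origin at about its middle, on its underside.
- tape: Bystander: yellow roll of tape lying flat, 84 mm diameter, 24 mm tall; origin at the centre of its underside.
Not all that is in view belongs to the job. Leave any blue look-alike of the carrier alone. What is shaped like the jogbox but purple or turquoise is not meant.

How it is judged:
On the way, in this order (a step that is already met when the one before it is completed fails the run):
1. the carrier lies home against the fence, square and centred, released and at rest (x of carrier in the frame of home between -0.006 and 0.005 m and y of carrier in the frame of home between -0.009 and 0.009 m and z of carrier in the frame of home between -0.003 and 0.004 m and angle between the x axis of carrier and the x axis of home, either way round below 0.07 rad and angle between carrier's own z axis and vertical below 0.06 rad and contact force between the fingers and carrier below 0.1 N and linear speed of carrier below 0.01 m/s), for 0.3 s.
2. the jog lever is held over to green, past 0.42 rad, with the punch pressing on the blank of the carrier at home, for 0.7 s (x of carrier in the frame of home between -0.006 and 0.005 m and y of carrier in the frame of home between -0.009 and 0.009 m and z of carrier in the frame of home between -0.003 and 0.004 m and angle between the x axis of carrier and the x axis of home, either way round below 0.07 rad and angle between carrier's own z axis and vertical below 0.06 rad and value of joint jog above 0.42 rad and contact force between punch and carrier above 0.8 N), for 0.7 s.
At the end, for the whole second after the job is handed in: The carrier lies flat on the bed, released and at rest: far end within 6 mm of the fence, within 9 mm of the centre line, within 0.07 rad (4 degrees) of square; the lever is back upright within 0.06 rad and the punch is off the blank (all of step 1 and value of joint jog between -0.06 and 0.06 rad and contact force between punch and carrier below 0.1 N); the robot touches nothing.
It fails at once if the carrier is lifted more than 12 mm off the bed or tipped over 0.25 rad (z of carrier in the frame of home above 0.012 m or angle between carrier's own z axis and vertical above 0.25 rad).
It fails at once if the lever is tilted more than 0.2 rad to its red side (value of joint jog below -0.2 rad).
It fails at once if a bystander is moved more than 30 mm (distance of any of cone_navy, cone_brown, cone_oat, tray, jar, mallet, tape from where it was at the start of the episode above 0.03 m).
It also fails if it takes over 64 s, if anything falls off the work surface, if the arm or the gripper's body presses on something with over 40 N, if the wrist force passes 120 N, or if a joint passes its speed limit or range.

## Working session

There is one attempt and no reset: what is moved stays moved. The work goes in short steps, Python scripts to look and compute and a shell command to move; the robot and the scene stay as the last step left them, time stands still between calls to the robot, and variables do not carry over. Pictures are saved under pics/ and viewed, and the job is handed in when it is done.

```bash
mkdir -p pics; ls; cat > h.py <<'E'
import numpy as np, cv2, json
from bench import manip, vision
def snap(name,fn):
    info=vision.camera_info(name); im=vision.read_camera(name); im=np.array(im)
    cv2.imwrite('pics/'+fn+'.png',im); np.save('pics/'+fn+'.npy',im)
    json.dump({k:(np.array(v).tolist()) for k,v in info.items()},open('pics/'+fn+'.json','w'))
    return im,info
def load(fn):
    return np.load('pics/'+fn+'.npy'),json.load(open('pics/'+fn+'.json'))
def KD(info):
    f=240/np.tan(np.radians(info['fovy'])/2)
    return np.array([[f,0,info['cx']],[0,f,info['cy']],[0,0,1.]]),np.array([info['k1'],0,0,0,0.])
def ray(info,px):
    K,D=KD(info); T=np.array(info['cam_to_world'])
    u=cv2.undistortPoints(np.array(px,float).reshape(-1,1,2),K,D,None,None,None).reshape(-1,2)
    d=np.c_[u[:,0],-u[:,1],-np.ones(len(u))]@T[:3,:3].T
    return T[:3,3],d
def onz(info,px,z):
    o,d=ray(info,px); s=(z-o[2])/d[:,2]; return o+d*s[:,None]
def proj(info,P):
    K,D=KD(info); T=np.linalg.inv(np.array(info['cam_to_world']))
    p=np.atleast_2d(P)@T[:3,:3].T+T[:3,3]; p=p*[1,-1,-1]
    return cv2.projectPoints(p.reshape(-1,1,3),np.zeros(3),np.zeros(3),K,D)[0].reshape(-1,2)
E
python3 - <<'E'
from h import *
print(manip.read_state())
for n in ['scene','top','wrist']:
    im,i=snap(n,n+'0'); print(n,i)
E
```

```text
pics
{'t': 0.0, 'qpos': array([ 1.26900882e+00,  2.13369017e-01, -3.50399723e-02,  1.32348619e+00,
        2.24420779e-06,  1.57083347e+00]), 'dq': array([ 0.00132796,  0.00049726, -0.00026837, -0.00160726, -0.0003945 ,
        0.00046171]), 'joint_efforts': array([-1.41774228e-03, -6.86169291e+01,  4.87118018e+01,  1.77094073e-02,
       -6.24509221e-05, -2.77758710e-05]), 'ee_pos': array([0.1485161 , 0.47709223, 0.23081732]), 'tcp_rot': array([-0.56925749,  0.56971682,  0.41883367, -0.41946038]), 'ft_force': array([ 0.20874246, -0.25311121, -0.15789628]), 'torque': array([-0.01069588,  0.04379476, -0.0191811 ]), 'grip_width': 0.08536973928375753}
scene {'fovy': 48.94764592529743, 'cx': 327.8980817101403, 'cy': 240.10226373942504, 'k1': -0.047778028292113084, 'cam_to_world': array([[ 0.63703475, -0.59814419,  0.48622038,  1.26038805],
       [ 0.77083262,  0.49591477, -0.399857  , -0.69143641],
       [-0.00195173,  0.62951733,  0.77698399,  1.31782081],
       [ 0.        ,  0.        ,  0.        ,  1.        ]])}
top {'fovy': 57.27681013348957, 'cx': 328.9317368696735, 'cy': 240.19164579326275, 'k1': 0.004655901290670969, 'cam_to_world': array([[-0.01233783,  0.99607452, -0.08765462,  0.39855316],
       [-0.99977957, -0.01377783, -0.01584214, -0.06292996],
       [-0.01698765,  0.08743985,  0.99602495,  1.18363729],
       [ 0.        ,  0.        ,  0.        ,  1.        ]])}
wrist {'fovy': 65.72115579365034, 'cx': 323.3113637938193, 'cy': 241.3451260594651, 'k1': -0.06728530038443405, 'cam_to_world': array([[ 2.97064875e-01, -9.18141225e-01, -2.62238729e-01,
         8.13011000e-02],
       [ 9.54857287e-01,  2.85683780e-01,  8.14391706e-02,
         4.97581980e-01],
       [ 1.44691592e-04, -2.74593279e-01,  9.61560456e-01,
         3.72805267e-01],
       [ 0.00000000e+00,  0.00000000e+00,  0.00000000e+00,
         1.00000000e+00]])}
```

View pics/scene0.png

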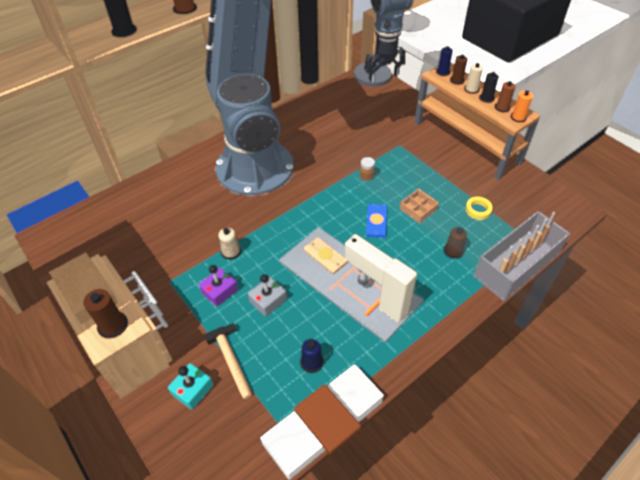

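View pics/top0.png

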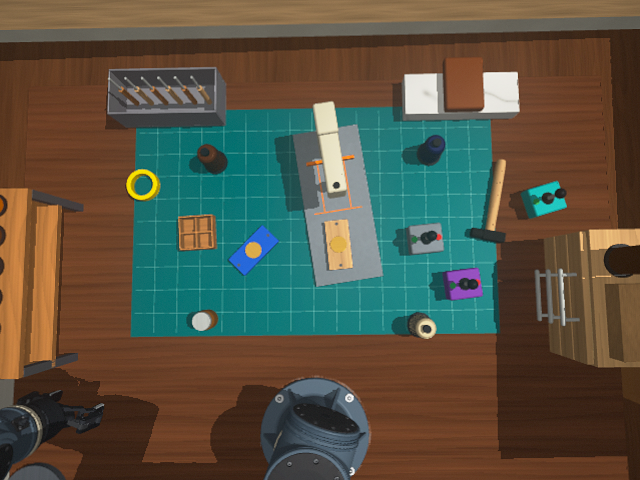

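```bash
python3 - <<'E'
from h import *
im,i=load('top0')
a=cv2.resize(im[90:300,280:490],None,fx=3.6,fy=3.6,interpolation=cv2.INTER_CUBIC)[:600]
a=cv2.resize(im[110:275,280:460],None,fx=3.6,fy=3.6,interpolation=cv2.INTER_CUBIC)
b,_=load('scene0')
b=cv2.resize(b[220:360,190:430],None,fx=3.3,fy=3.3,interpolation=cv2.INTER_CUBIC)
cv2.imwrite('pics/tc.png',a);cv2.imwrite('pics/sc.png',b)
E
```

```text
(no output)
```

View pics/tc.png

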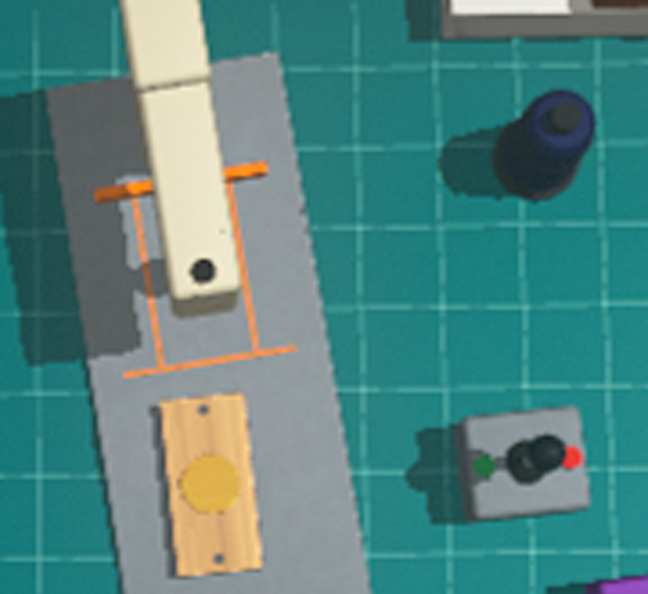

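View pics/sc.png

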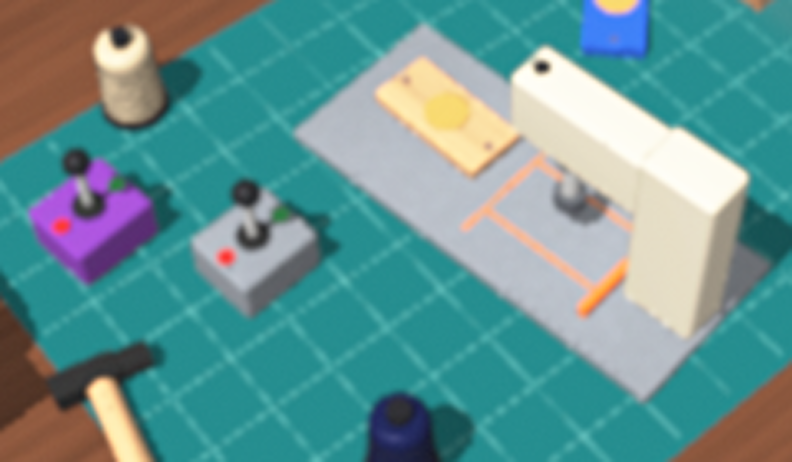

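Candidates: carrier = wood board at top px (339,244), not the blue one at (253,251); jog box = grey at (425,238), not purple (463,284) or turquoise (546,198). The crops confirm: wood board on the grey bed with a brass disc; grey box with the green dot on its left (world +y, towards the press) and red on its right.

```bash
cat > meas.py <<'E'
from h import *
def carrier_top(im,info,z=0.028):
    hsv=cv2.cvtColor(im,cv2.COLOR_BGR2HSV)
    m=cv2.inRange(hsv,(8,60,120),(32,220,255)); 
    m[:, :300]=0; m[:,400:]=0; m[:110]=0;m[300:]=0
    return m
E
python3 - <<'E'
from h import *
im,i=load('top0'); hsv=cv2.cvtColor(im,cv2.COLOR_BGR2HSV)
for n,p in dict(wood=(330,230),brass=(339,244),orline=(335,210),fence=(312,163),bed=(360,250),box=(418,248),mat=(400,300),green=(414,239)).items(): print(n,hsv[p[1],p[0]])
c=lambda x,y:(280+x/3.6,110+y/3.6)
# bed corners crop
bed=onz(i,[c(47,92),c(278,53)],0.012); print('bedfar',bed)
lines=onz(i,[c(161,369),c(257,352),c(135,197),c(231,181)],0.012); print('lines',lines)
car=onz(i,[c(160,404),c(242,394),c(262,568),c(177,577)],0.028); print('car',car,car.mean(0))
print('brass',onz(i,[c(211,484)],0.030))
box=onz(i,[c(467,421),c(577,406),c(589,507),c(473,521)],0.05); print('box',box,box.mean(0))
E
```

```text
wood [ 17 121 222]
brass [ 21 165 223]
orline [ 13 152 228]
fence [ 12 197 166]
bed [ 99  21 159]
box [ 99  26 159]
mat [ 90 194 133]
green [ 72 178 109]
bedfar [[ 0.79046255  0.05034707  0.012     ]
 [ 0.8176731  -0.12560591  0.012     ]]
lines [[ 0.57664112 -0.03388616  0.012     ]
 [ 0.58839785 -0.10582225  0.012     ]
 [ 0.70801762 -0.01575892  0.012     ]
 [ 0.71910527 -0.08839395  0.012     ]]
car [[ 0.5482163  -0.03324732  0.028     ]
 [ 0.55475149 -0.09368456  0.028     ]
 [ 0.42675727 -0.10620469  0.028     ]
 [ 0.42099805 -0.04418768  0.028     ]] [ 0.48768077 -0.06933106  0.028     ]
brass [[ 0.48848957 -0.06992149  0.03      ]]
box [[ 0.52983963 -0.25442386  0.05      ]
 [ 0.53954941 -0.33349703  0.05      ]
 [ 0.46676466 -0.33952972  0.05      ]
 [ 0.45784605 -0.25665751  0.05      ]] [ 0.49849993 -0.29602703  0.05      ]
```

```bash
cat >> meas.py <<'E'
def edges(fn,z_car=0.028):
    im,i=load(fn); big=cv2.cvtColor(im,cv2.COLOR_BGR2HSV)
    # wood
    m=cv2.inRange(big,(8,60,100),(32,230,255)); 
    return im,i,m
E
python3 - <<'E'
from h import *
im,i=load('top0'); hsv=cv2.cvtColor(im,cv2.COLOR_BGR2HSV)
sat=hsv[:,:,1].astype(float)
# bed edges: saturation step bed(20)->mat(190), subpixel crossing at 105
def cross(y,x0,x1,th=105,ch=sat):
    r=ch[y,x0:x1]
    for k in range(len(r)-1):
        if (r[k]-th)*(r[k+1]-th)<0: return x0+k+(th-r[k])/(r[k+1]-r[k])
R=[(cross(y,352,400),y) for y in range(150,272,4)]
R=[p for p in R if p[0]]
P=onz(i,R,0.012); 
v=cv2.fitLine(P[:,:2].astype(np.float32),cv2.DIST_HUBER,0,.001,.001).ravel(); v0=v
print('right',v,np.arctan(v[1]/v[0]), np.round(np.c_[P[:,:2]][::6],4).tolist())
L=[(cross(y,330,295) if 0 else None,y) for y in []]
yaw=np.arctan(v[1]/v[0]); ex=np.array([np.cos(yaw),np.sin(yaw)]); ey=np.array([-ex[1],ex[0]])
print('press yaw',yaw,'edge at y=-90 offset', v[2:]@ey)
# bottom edge
B=[]
for x in range(320,380,5):
    c=sat[260:300,x]; k=[j for j in range(len(c)-1) if c[j]<105<=c[j+1]]
    if k: B.append((x,260+k[-1]+(105-c[k[-1]])/(c[k[-1]+1]-c[k[-1]])))
Pb=onz(i,B,0.012)[:,:2]; w=cv2.fitLine(Pb.astype(np.float32),cv2.DIST_HUBER,0,.001,.001).ravel()
print('near edge',w,'yaw',np.arctan(-w[0]/w[1]), 'x', (Pb@ex).mean(), B[:3])
org=ex*((Pb@ex).mean()+0.26)+ey*(v[2:]@ey+0.09); print('origin',org)
# carrier: wood or brass
m=cv2.inRange(hsv,(8,60,90),(32,230,255)); m[:218]=0;m[280:]=0;m[:,:310]=0;m[:,:][:,365:]=0
c=max(cv2.findContours(m,cv2.RETR_EXTERNAL,cv2.CHAIN_APPROX_NONE)[0],key=cv2.contourArea).reshape(-1,2)
Pc=onz(i,c,0.028)[:,:2]; r=cv2.minAreaRect((Pc*1000).astype(np.float32)); print('carrier',r, cv2.boundingRect(c))
mo=cv2.moments(cv2.convexHull(Pc.astype(np.float32)));print('centroid',mo['m10']/mo['m00'],mo['m01']/mo['m00'])
# box
c=lambda x,y:(280+x/3.6,110+y/3.6)
E
```

```text
right [ 0.98916286  0.1468225   0.58858347 -0.15985678] 0.14735517 [[0.7468, -0.1365], [0.6802, -0.1459], [0.6143, -0.1558], [0.5489, -0.1663], [0.4843, -0.1756], [0.4203, -0.185]]
press yaw 0.14735517 edge at y=-90 offset -0.24454167
near edge [ 0.14772424 -0.9890286   0.39120388 -0.09086532] yaw 0.14826688 x 0.37359632723954544 [(320, np.float64(285.64166666666665)), (325, np.float64(285.029702970297)), (330, np.float64(284.3243243243243))]
origin [ 0.64942015 -0.0598407 ]
carrier ((489.674560546875, -68.74696350097656), (130.02947998046875, 63.2387580871582), 5.018754959106445) (324, 219, 29, 51)
centroid 0.4897379513909725 -0.0686050790614796
```

```bash
cat > pose.py <<'E'
import sys,numpy as np
from h import *
from scipy.spatial.transform import Rotation as Ro
def cur():
    s=manip.read_state(); q=s['tcp_rot']; return s,Ro.from_quat([q[1],q[2],q[3],q[0]])
def target(yaw,lean,flip=1):
    """fingers(y) down & forward along yaw by lean(deg); jaws x along press y"""
    l=np.radians(lean); f=np.array([np.cos(yaw)*np.sin(l),np.sin(yaw)*np.sin(l),-np.cos(l)])
    x=flip*np.array([-np.sin(yaw),np.cos(yaw),0]); return Ro.from_matrix(np.c_[x,f,np.cross(x,f)])
def delta(p,R):
    s,r=cur(); print('t',round(s['t'],2),'pos',s['ee_pos'].round(4),'F',s['ft_force'].round(1),'w',round(s['grip_width'],4))
    print('shift units',((np.array(p)-s['ee_pos'])/0.05).round(2),'turn units',((R*r.inv()).as_rotvec(degrees=True)/6).round(2))
E
python3 - <<'E'
from pose import *
s,r=cur(); print(r.as_matrix().round(3))
for fl in (1,-1):
    R=target(0.0876,35,fl); delta([0.40,-0.075,0.15],R)
print(s['qpos'])
E
```

```text
[[ 0.297 -0.    -0.955]
 [ 0.955 -0.001  0.297]
 [-0.001 -1.    -0.   ]]
t 0.15 pos [0.1485 0.4772 0.231 ] F [-0.4  0.1 -0.9] w 0.0854
shift units [  5.03 -11.04  -1.62] turn units [-0.62 -5.84  3.6 ]
t 0.15 pos [0.1485 0.4772 0.231 ] F [-0.4  0.1 -0.9] w 0.0854
shift units [  5.03 -11.04  -1.62] turn units [  8.05  -0.88 -25.19]
[ 1.26902411e+00  2.13241646e-01 -3.48648266e-02  1.32349554e+00
 -1.03170904e-05  1.57079547e+00]
```

```bash
python3 -m creep '[[0.5,-0.5,0,0,0,0,0]]'
```

```text
t: 0.25
ee_pos: [0.1724, 0.4535, 0.2307]
tcp_rot: [0.569, -0.569, -0.42, 0.42]
ft_force: [1.4, -1.2, -0.4]
grip_width: 0.0855
```

```bash
python3 -m creep '[[0.5,-0.9,0,0,0,0.8,0],[0.5,-0.9,0,0,0,0.8,0]]' ; python3 -c "
from pose import *
s,r=cur();print(s['qpos'].round(3));R=target(0.0876,35,1); delta([0.40,-0.075,0.15],R)"
```

```text
t: 0.45
ee_pos: [0.2225, 0.3636, 0.2308]
tcp_rot: [-0.531, 0.531, 0.466, -0.467]
ft_force: [1.8, -0.6, 0.9]
grip_width: 0.0854
[ 1.022  0.062 -0.211  1.298 -0.     1.152]
t 0.45 pos [0.2225 0.3636 0.2308] F [ 1.8 -0.6  0.9] w 0.0854
shift units [ 3.55 -8.77 -1.62] turn units [-0.12 -5.85  2.01]
```

```bash
python3 -m creep '[[0.35,-0.9,0,0,-0.6,0.2,0],[0.35,-0.9,0,0,-0.6,0.2,0],[0.35,-0.9,0,0,-0.6,0.2,0],[0.35,-0.9,0,0,-0.6,0.2,0],[0.35,-0.9,0,0,-0.6,0.2,0],[0.35,-0.9,0,0,-0.6,0.2,0],[0.35,-0.9,0,0,-0.6,0.2,0],[0.35,-0.9,0,0,-0.6,0.2,0]]' ; python3 -c "
from pose import *
s,r=cur();print(s['qpos'].round(3));R=target(0.0876,35,1); delta([0.40,-0.075,0.15],R)"
```

```text
t: 1.25
ee_pos: [0.3469, 0.049, 0.2308]
tcp_rot: [-0.385, 0.584, 0.609, -0.374]
ft_force: [-0.1, 0.7, 0.6]
grip_width: 0.0857
[ 0.17  -0.518 -0.742  0.909 -0.033  0.148]
t 1.25 pos [0.3469 0.049  0.2308] F [-0.1  0.7  0.6] w 0.0857
shift units [ 1.06 -2.48 -1.62] turn units [-0.23 -1.67  0.6 ]
```

```bash
python3 -m creep '[[0.4,-0.8,-0.3,-0.05,-0.6,0.2,0],[0.5,-0.8,-0.5,-0.05,-0.6,0.2,0],[0.6,-0.8,-0.8,-0.1,-0.5,0.2,0],[0.2,0,-0.3,0,0,0,0],[0,0,0,0,0,0,0]]' ; python3 -c "
from pose import *
s,r=cur();print(s['qpos'].round(3));R=target(0.0876,35,1); delta([0.449,-0.072,0.017],R)
im,i=snap('wrist','w1');snap('scene','s1')"
```

```text
t: 1.75
ee_pos: [0.4117, -0.0363, 0.1532]
tcp_rot: [-0.332, 0.595, 0.645, -0.347]
ft_force: [0.0, 0.8, -0.1]
grip_width: 0.0856
[-0.214 -0.41  -0.966  0.468  0.165 -0.236]
t 1.75 pos [ 0.4117 -0.0363  0.1532] F [ 0.   0.8 -0.1] w 0.0856
shift units [ 0.75 -0.71 -2.72] turn units [-0.11 -0.41  0.14]
```

View pics/w1.png

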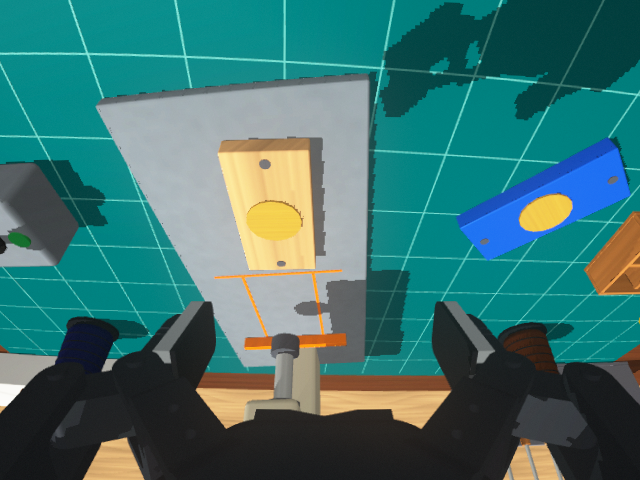

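The wrist view shows the wooden carrier at about (267,205), the orange box lines at y≈272, the fence at (295,341), and the punch beyond. The correct piece lies between the fingers.

```bash
python3 -m creep '[[0.4,-0.4,-0.4,-0.05,-0.2,0.07,0],[0.35,-0.31,-0.4,-0.06,-0.21,0.07,0],[0,0,-0.5,0,0,0,0],[0,0,0,0,0,0,0]]' ; python3 -c "
from pose import *
s,r=cur();print(s['qpos'].round(3));R=target(0.0876,35,1); delta([0.449,-0.072,0.017],R)
im,i=snap('scene','s2')
im,i=snap('wrist','w2');
b=load('s2')[0][200:330,250:450];cv2.imwrite('pics/s2c.png',cv2.resize(b,None,fx=4,fy=4))"
```

```text
t: 2.25
ee_pos: [0.4492, -0.0693, 0.0888]
tcp_rot: [-0.311, 0.597, 0.656, -0.341]
ft_force: [-0.5, 0.2, 0.1]
grip_width: 0.0855
[-0.31  -0.208 -1.067  0.139  0.227 -0.336]
t 2.25 pos [ 0.4492 -0.0693  0.0888] F [-0.5  0.2  0.1] w 0.0855
shift units [-0.   -0.05 -1.44] turn units [-0.    0.   -0.05]
```

View pics/s2c.png

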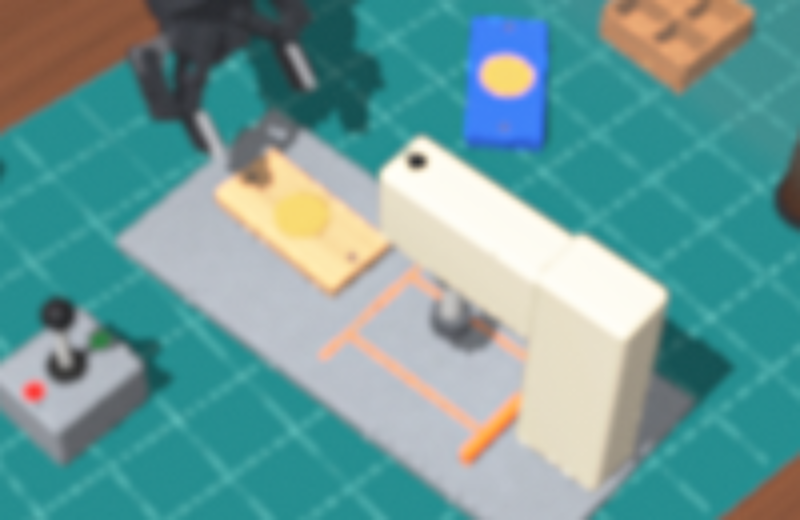

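View pics/w2.png

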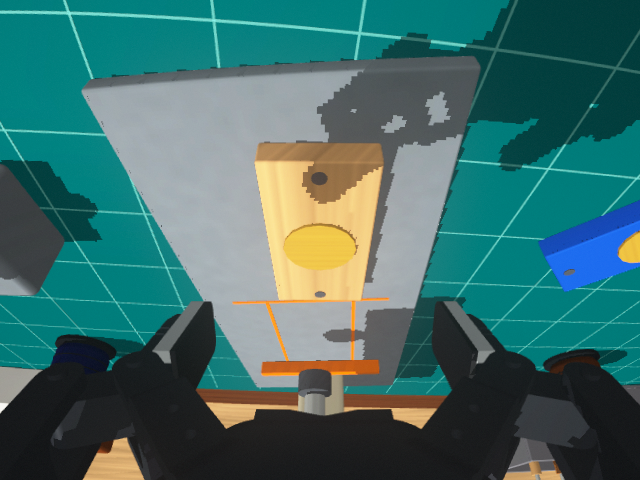

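```bash
python3 -m creep '[[0,-0.05,-0.25,0,0,-0.05,0],[0,0,-0.25,0,0,0,0],[0,0,0,0,0,0,0]]' ; python3 -c "
from pose import *
s,r=cur();print(s['qpos'].round(3));R=target(0.0876,35,1); delta([0.449,-0.072,0.017],R)"
```

```text
t: 2.65
ee_pos: [0.4508, -0.0725, 0.0664]
tcp_rot: [-0.31, 0.6, 0.655, -0.339]
ft_force: [0.2, -0.1, -0.1]
grip_width: 0.0855
[-0.316 -0.153 -1.108  0.039  0.227 -0.336]
t 2.65 pos [ 0.4508 -0.0725  0.0664] F [ 0.2 -0.1 -0.1] w 0.0855
shift units [-0.04  0.01 -0.99] turn units [0.01 0.04 0.  ]
```

```bash
python3 -m creep '[[0,0,0,0,1,0,0],[0,0,0,0,1,0,0],[0,0,0,0,1,0,0],[0,0,0,0,0.35,0,0],[0,0,0,0,0,0,0]]' ; python3 -c "
from pose import *
s,r=cur();print(s['qpos'].round(3));R=target(0.0876,15,1); delta([0.452,-0.072,0.013],R)"
```

```text
t: 3.15
ee_pos: [0.4527, -0.0729, 0.0682]
tcp_rot: [-0.419, 0.532, 0.591, -0.439]
ft_force: [0.1, -0.2, 0.4]
grip_width: 0.0855
[-0.234  0.031 -0.725  0.568  0.108 -0.3  ]
t 3.15 pos [ 0.4527 -0.0729  0.0682] F [ 0.1 -0.2  0.4] w 0.0855
shift units [-0.01  0.02 -1.1 ] turn units [-0.26  0.03  0.04]
```

```bash
python3 -m creep '[[0,0.01,-0.3,-0.26,0.03,0.04,0],[0,0,-0.3,0,0,0,0],[0,0,-0.3,0,0,0,0],[0,0,-0.15,0,0,0,0],[0,0,0,0,0,0,0]]' ; python3 -c "
from pose import *
s,r=cur();print(s['qpos'].round(3));R=target(0.0876,15,1); delta([0.452,-0.072,0.013],R)
snap('wrist','w3')"
```

```text
t: 3.65
ee_pos: [0.4498, -0.0724, 0.0132]
tcp_rot: [-0.413, 0.536, 0.584, -0.449]
ft_force: [0.6, 0.3, 0.7]
grip_width: 0.0855
[-0.213  0.109 -0.813  0.401  0.077 -0.289]
t 3.65 pos [ 0.4498 -0.0724  0.0132] F [0.6 0.3 0.7] w 0.0855
shift units [ 0.04  0.01 -0.  ] turn units [-0.01 -0.02  0.02]
```

View pics/w3.png

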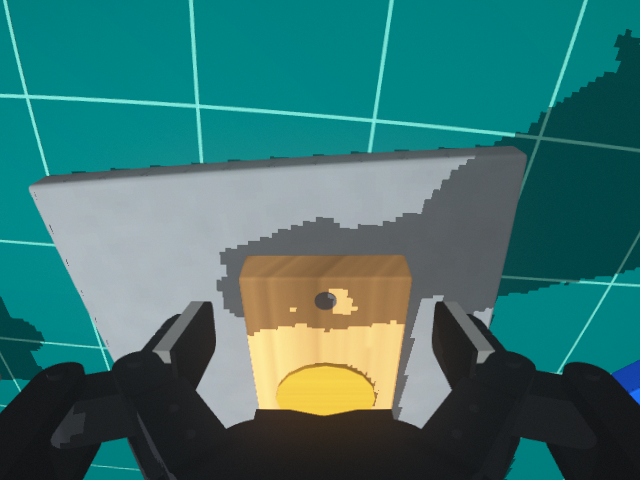

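Fingers straddle the board, centred (edges at x≈242 and 410). Closing.

```bash
python3 -m creep '[[0,0,0,0,0,0,0.2],[0,0,0,0,0,0,0.4],[0,0,0,0,0,0,0.4],[0,0,0,0,0,0,0.4],[0,0,0,0,0,0,0.4],[0,0,0,0,0,0,0.4]]' ; python3 -c "
from pose import *
snap('scene','s4')
s,r=cur();print(s['qpos'].round(3),s['torque'])
b=load('s4')[0][200:330,250:450];cv2.imwrite('pics/s4c.png',cv2.resize(b,None,fx=4,fy=4))"
```

```text
t: 4.3
ee_pos: [0.451, -0.0728, 0.0143]
tcp_rot: [-0.412, 0.536, 0.585, -0.448]
ft_force: [-9.2, 0.2, 19.1]
grip_width: 0.0604
[-0.213  0.108 -0.811  0.402  0.077 -0.289] [0.28861464 1.09055195 0.34140938]
```

View pics/s4c.png

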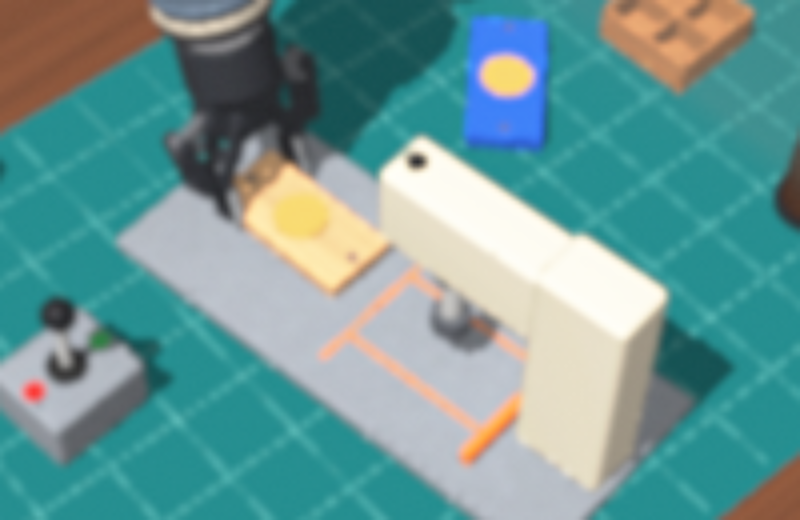

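```bash
python3 -m creep '[[0,0,0.02,0,0,0,0.4],[0.15,0,0,0,0,0.1,0.4],[0.3,-0.01,0,0,0,0.1,0.4],[0.3,-0.01,0,0,0,0.1,0.4],[0.3,-0.01,0,0,0,0.1,0.4],[0.3,-0.01,0,0,0,0.1,0.4],[0.3,0,0,0,0,0.07,0.4],[0,0,0,0,0,0,0.4]]' ; python3 -c "
from pose import *
s,r=cur();print(s['qpos'].round(3),s['torque'])"
```

```text
t: 5.15
ee_pos: [0.5353, -0.0748, 0.0146]
tcp_rot: [-0.398, 0.518, 0.601, -0.461]
ft_force: [0.3, -0.2, -1.5]
grip_width: 0.0602
[-0.189  0.26  -0.612  0.451  0.086 -0.324] [ 0.00675827  0.15878388 -0.03168525]
```

```bash
python3 -m creep '[[0,0,0,0,0,0,0.2],[0,0,0,0,0,0,0],[0,0,0,0,0,0,0],[0,0,0,0,0,0,0],[-0.1,0,0.5,0,-0.5,0,0],[-0.2,0,0.5,0,-1,0,0],[-0.3,0,0.5,0,-1,0,0],[-0.3,0,0,0,-1,0,0]]' ; python3 -c "
from pose import *
s,r=cur();print(s['qpos'].round(3),s['torque'])
snap('top','t5');snap('wrist','w5')
b=load('t5')[0][110:275,280:460];cv2.imwrite('pics/t5c.png',cv2.resize(b,None,fx=3.6,fy=3.6,interpolation=2))"
```

```text
t: 5.95
ee_pos: [0.4895, -0.0751, 0.093]
tcp_rot: [-0.279, 0.595, 0.664, -0.356]
ft_force: [1.8, -0.9, -1.2]
grip_width: 0.0855
[-0.279 -0.132 -1.02   0.076  0.2   -0.37 ] [-0.05162924  0.45300788  0.00532398]
```

View pics/t5c.png

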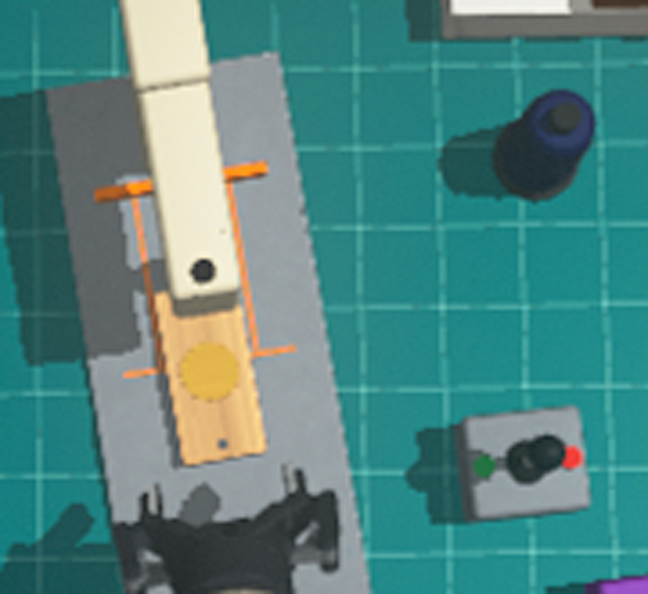

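View pics/w5.png

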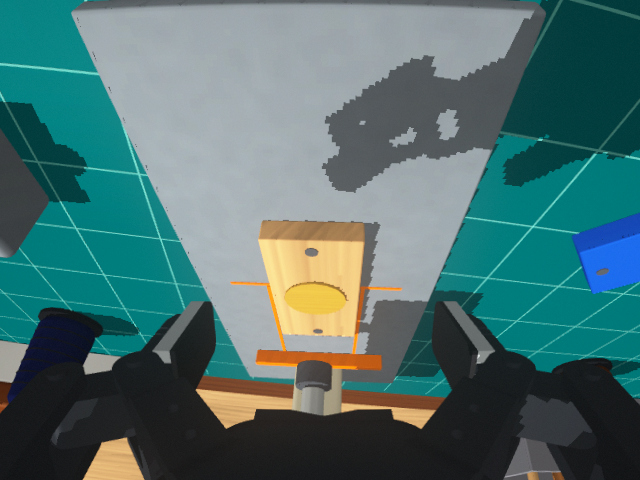

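```bash
cat > car.py <<'E'
from h import *
yaw=0.1475; ex=np.array([np.cos(yaw),np.sin(yaw)]); ey=np.array([-ex[1],ex[0]]); org=np.array([0.6494,-0.0598])
def car(fn,y0,y1,x0=310,x1=365):
    im,i=load(fn); hsv=cv2.cvtColor(im,cv2.COLOR_BGR2HSV)
    b=cv2.inRange(hsv,(19,140,120),(30,255,255)); b[:y0]=0;b[y1:]=0;b[:,:x0]=0;b[:,x1:]=0
    c=max(cv2.findContours(b,0,2)[0],key=cv2.contourArea); mo=cv2.moments(c); bc=(mo['m10']/mo['m00'],mo['m01']/mo['m00'])
    p=onz(i,[bc],0.030)[0,:2]-org; print('brass px',np.round(bc,1),'press xy',p@ex,p@ey,cv2.minAreaRect(c)[1])
    s=hsv[:,:,1].astype(float)
    for nm,rng in (('L',range(x0,int(bc[0]))),('R',range(x1,int(bc[0]),-1))):
        P=[]
        for y in range(y0,y1):
            r=list(rng)
            for a,q in zip(r,r[1:]):
                if s[y,a]<75<=s[y,q] and hsv[y,q,0]<35: P.append((a+(75-s[y,a])/(s[y,q]-s[y,a])*(q-a),y)); break
        if len(P)<5: print(nm,'few'); continue
        Q=onz(i,P,0.028)[:,:2]; v=cv2.fitLine(Q.astype(np.float32),cv2.DIST_HUBER,0,.001,.001).ravel()
        print(nm,len(P),'relyaw',np.arctan(v[1]/v[0])-yaw,'y',((Q-org)@ey).mean())
E
python3 -c "
from car import *
car('t5',212,232)
car('top0',222,266)"
```

```text
brass px [337.8 215.5] press xy -0.08456270354019231 0.00349067868847163 (8.0, 15.0)
L 20 relyaw 0.016382203 y 0.036983274992512985
R 20 relyaw 0.022718742 y -0.029064051777845705
brass px [338.1 244.1] press xy -0.15955491497340898 0.014926105274745947 (15.55634880065918, 15.55634880065918)
L 44 relyaw -0.055302918 y 0.04560223026889279
R 44 relyaw -0.055812478 y -0.01591704369021107
```

```bash
python3 -c "
from pose import *
R=target(0.1655,38,1); delta([0.5254,-0.0752,0.019],R)"
```

```text
t 6.05 pos [ 0.48   -0.073   0.0842] F [-0.4  0.2 -1.7] w 0.0854
shift units [ 0.91 -0.04 -1.3 ] turn units [ 0.52 -0.35  0.3 ]
```

```bash
python3 -m creep '[[0.3,-0.01,0,0.2,-0.1,0.1,0],[0.3,-0.01,0,0.2,-0.1,0.1,0],[0.31,-0.02,-0.3,0.12,-0.15,0.1,0],[0,0,-0.3,0,0,0,0],[0,0,-0.3,0,0,0,0],[0,0,0,0,0,0,0]]';python3 -c "
from pose import *
R=target(0.1655,38,1); delta([0.5254,-0.0752,0.019],R);print(cur()[0]['qpos'].round(3))
snap('wrist','w6')"
```

```text
t: 6.65
ee_pos: [0.5322, -0.0764, 0.0421]
tcp_rot: [-0.283, 0.581, 0.686, -0.335]
ft_force: [-0.4, -0.2, -0.0]
grip_width: 0.0856
t 6.65 pos [ 0.5322 -0.0764  0.0421] F [-0.4 -0.2 -0. ] w 0.0856
shift units [-0.14  0.02 -0.46] turn units [ 0.01  0.01 -0.01]
[-0.308  0.088 -1.021 -0.146  0.285 -0.385]
```

View pics/w6.png

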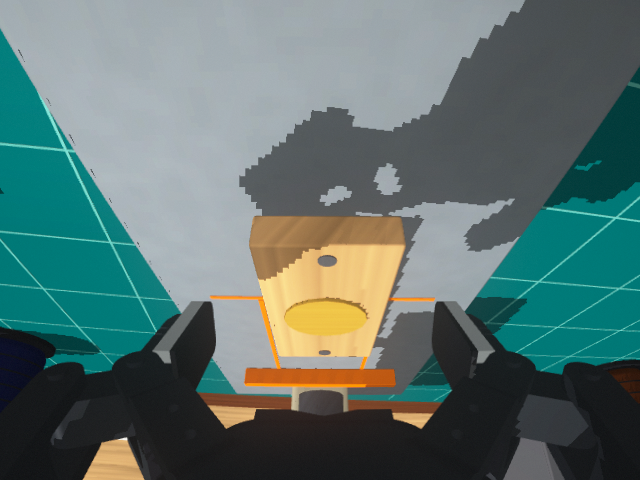

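```bash
python3 -m creep '[[-0.07,0.01,-0.23,0,0,0,0],[-0.07,0.01,-0.23,0,0,0,0],[0,0,0,0,0,0,0],[0,0,0,0,0,0,0.2],[0,0,0,0,0,0,0.35],[0,0,0,0,0,0,0.4],[0,0,0,0,0,0,0.4],[0,0,0,0,0,0,0.4]]';python3 -c "
from pose import *
R=target(0.1655,38,1); delta([0.5254,-0.0752,0.019],R);print(cur()[0]['qpos'].round(3))
snap('wrist','w7')"
```

```text
t: 7.5
ee_pos: [0.5275, -0.0759, 0.0228]
tcp_rot: [-0.28, 0.582, 0.687, -0.333]
ft_force: [-12.7, -1.2, 17.6]
grip_width: 0.0594
t 7.5 pos [ 0.5275 -0.0759  0.0228] F [-12.7  -1.2  17.6] w 0.0594
shift units [-0.04  0.01 -0.08] turn units [ 0.02  0.07 -0.01]
[-0.312  0.132 -1.061 -0.236  0.287 -0.388]
```

View pics/w7.png

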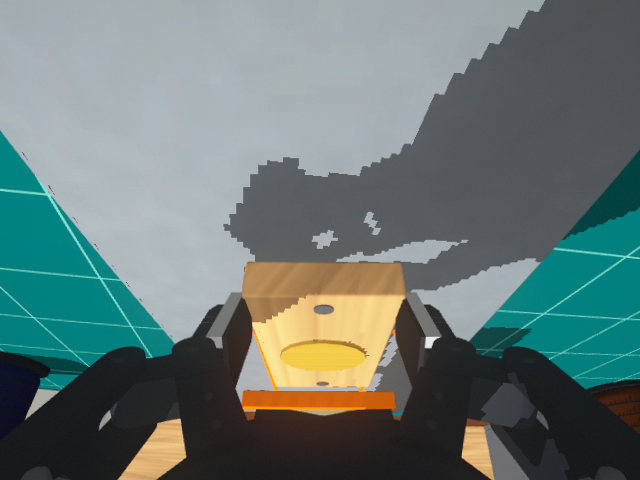

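```bash
python3 -m creep '[[0.1,0.01,0.02,0,0,-0.02,0.4],[0.24,0.03,0,0,0,-0.03,0.4],[0.24,0.03,0,0,0,-0.03,0.4],[0.24,0.03,0,0,0,-0.03,0.4],[0.24,0.03,0,0,0,-0.03,0.4],[0.23,0.02,0,0,0,-0.03,0.4],[0,0,0,0,0,0,0.4]]';python3 -c "
from pose import *
print(cur()[0]['qpos'].round(3),cur()[0]['ft_force'])
snap('wrist','w8');snap('scene','s8');snap('top','t8')
b=load('t8')[0][110:275,280:460];cv2.imwrite('pics/t8c.png',cv2.resize(b,None,fx=3.6,fy=3.6,interpolation=2))"
```

```text
t: 8.25
ee_pos: [0.5931, -0.068, 0.0231]
tcp_rot: [-0.283, 0.588, 0.682, -0.331]
ft_force: [1.5, -0.8, 2.0]
grip_width: 0.0587
[-0.237  0.228 -0.931 -0.221  0.234 -0.31 ] [ 1.51436949 -0.76845894  1.98681127]
```

View pics/w8.png

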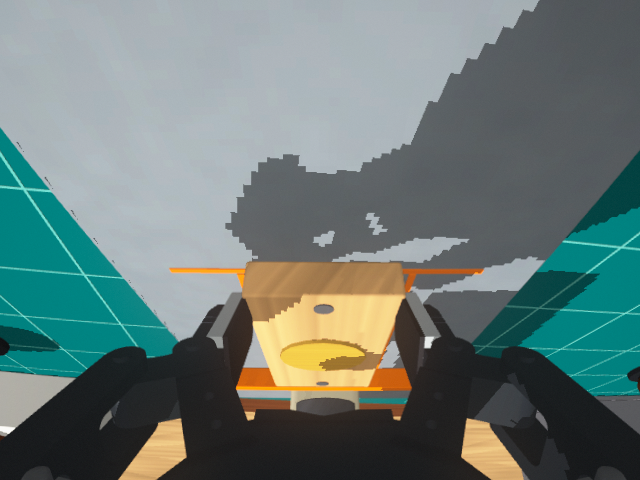

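View pics/t8c.png

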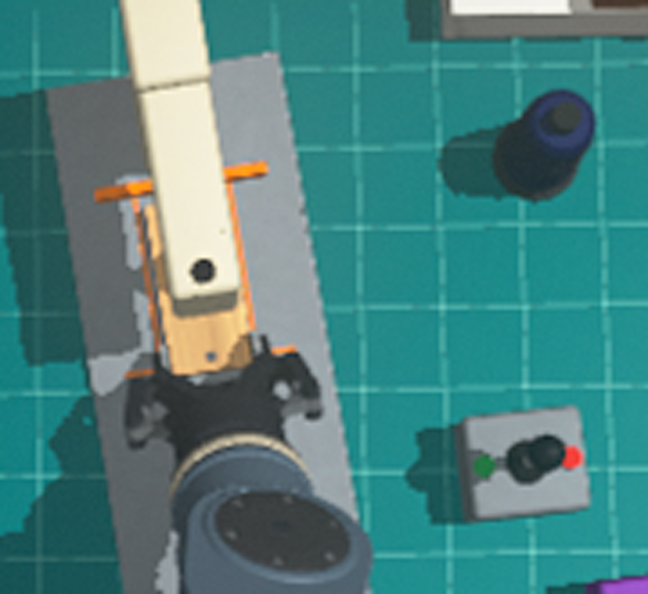

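```bash
python3 -m creep '[[0.05,0.007,0,0,0,0,0.4],[0.05,0.007,0,0,0,0,0.4],[0.05,0.007,0,0,0,0,0.4],[0,0,0,0,0,0,0.4]]'; python3 -m creep '[[0.04,0.006,0,0,0,0,0.4],[0.03,0.004,0,0,0,0,0.4],[0,0,0,0,0,0,0.4]]'; python3 -c "
from pose import *
snap('wrist','w9')"
```

```text
t: 8.8
ee_pos: [0.5986, -0.0674, 0.0229]
tcp_rot: [-0.284, 0.588, 0.681, -0.331]
ft_force: [-7.4, -1.2, 15.8]
grip_width: 0.0589
t: 9.1
ee_pos: [0.6019, -0.0669, 0.0229]
tcp_rot: [-0.284, 0.588, 0.681, -0.331]
ft_force: [-10.8, -1.7, 17.1]
grip_width: 0.0592
```

View pics/w9.png

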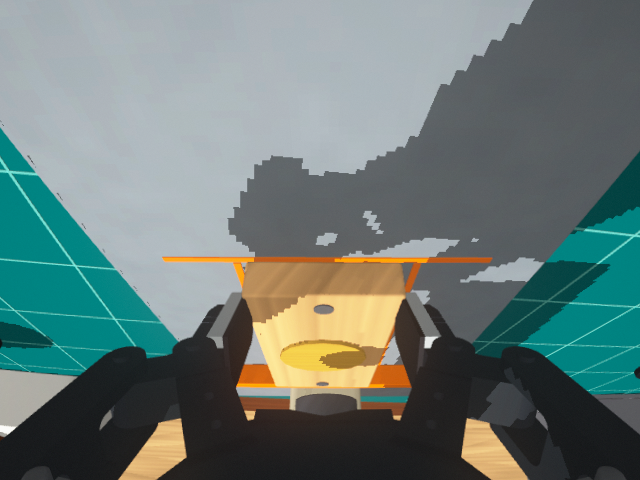

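```bash
python3 -m creep '[[0.04,0.006,0,0,0,0,0.4],[0,0,0,0,0,0,0.4]]'; python3 -m creep '[[0.04,0.006,0,0,0,0,0.4],[0,0,0,0,0,0,0.4]]'
```

```text
t: 9.35
ee_pos: [0.6034, -0.0667, 0.0228]
tcp_rot: [-0.284, 0.588, 0.681, -0.331]
ft_force: [-20.6, -1.6, 27.4]
grip_width: 0.059
t: 9.55
ee_pos: [0.6038, -0.0666, 0.0225]
tcp_rot: [-0.285, 0.588, 0.681, -0.332]
ft_force: [-54.8, -7.3, 59.6]
grip_width: 0.0591
```

Against the fence (force jumped to 55 N). Relieving the command and letting go.

```bash
python3 -m creep '[[-0.05,-0.007,0.02,0,0,0,0.4],[0,0,0,0,0,0,0.3],[0,0,0,0,0,0,0.15],[0,0,0,0,0,0,0],[0,0,0,0,0,0,0],[0,0,0,0,0,0,0]]'; python3 -c "
from pose import *
snap('wrist','w10')"
```

```text
t: 10.15
ee_pos: [0.6035, -0.0663, 0.0231]
tcp_rot: [-0.284, 0.588, 0.681, -0.331]
ft_force: [-0.0, -0.1, 0.5]
grip_width: 0.0853
```

View pics/w10.png

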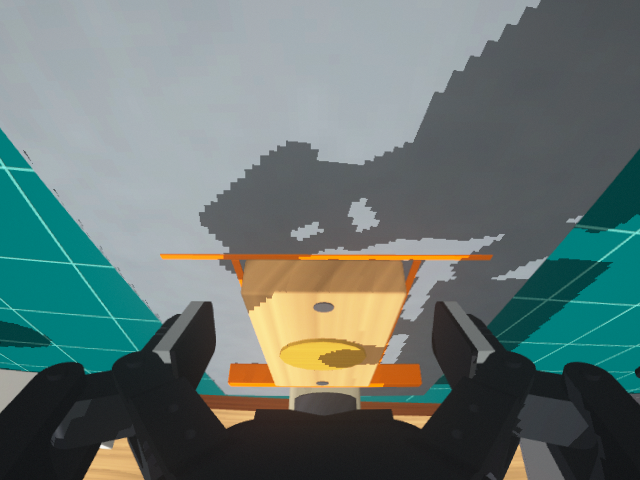

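```bash
python3 -m creep '[[-0.2,-0.03,0.25,0,0,0,0],[-0.3,-0.05,0.4,0,0,0,0],[-0.4,-0.06,0.5,0,0,0,0],[-0.6,-0.1,0.5,0,0,0,0],[-0.6,-0.1,0.5,0,0,0,0],[0,0,0,0,0,0,0]]'; python3 -c "
from pose import *
snap('wrist','w11');snap('top','t11');print(cur()[0]['qpos'].round(3))
b=load('t11')[0][110:275,280:460];cv2.imwrite('pics/t11c.png',cv2.resize(b,None,fx=3.6,fy=3.6,interpolation=2))"
```

```text
t: 10.8
ee_pos: [0.4975, -0.0841, 0.134]
tcp_rot: [-0.282, 0.589, 0.681, -0.331]
ft_force: [1.0, 0.3, 0.3]
grip_width: 0.0852
[-0.351 -0.168 -0.947  0.184  0.299 -0.406]
```

View pics/w11.png

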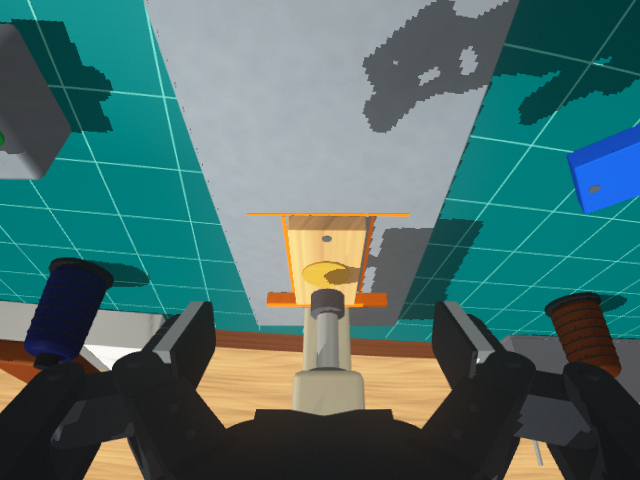

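View pics/t11c.png

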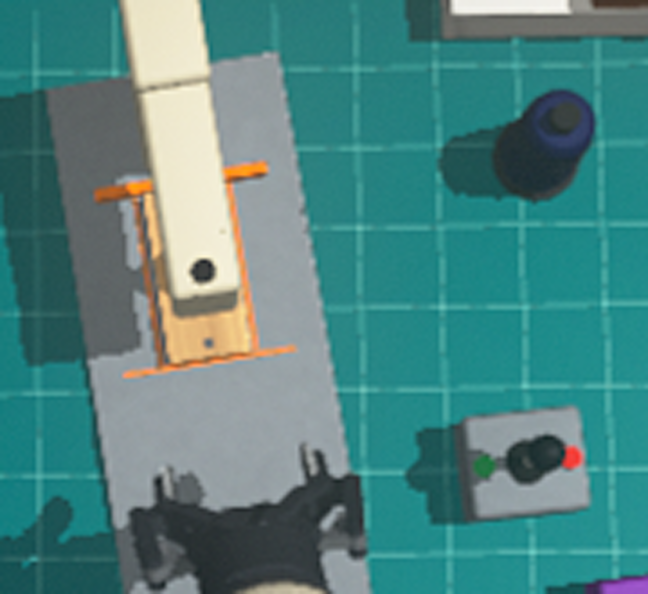

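```bash
python3 -c "
from h import *
im,i=load('w11')
cv2.imwrite('pics/w11c.png',cv2.resize(im[200:320,235:420],None,fx=4.2,fy=4.2,interpolation=2))"
```

```text
(no output)
```

View pics/w11c.png

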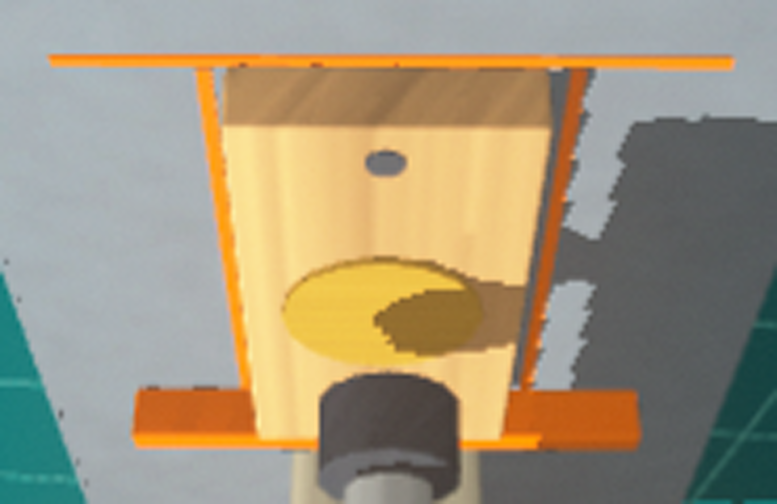

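```bash
python3 - <<'E'
from h import *
im,i=load('top0'); hsv=cv2.cvtColor(im,cv2.COLOR_BGR2HSV)
ims,js=load('s8'); hs=cv2.cvtColor(ims,cv2.COLOR_BGR2HSV)
def cen(m,box):
    k=np.zeros_like(m); x0,y0,x1,y1=box; k[y0:y1,x0:x1]=m[y0:y1,x0:x1]
    c=max(cv2.findContours(k,0,2)[0],key=cv2.contourArea); o=cv2.moments(c); print('area',o['m00'],end=' '); return (o['m10']/o['m00'],o['m01']/o['m00'])
B=(402,222,450,258)
red=cen(cv2.inRange(hsv,(0,150,120),(8,255,255))|cv2.inRange(hsv,(172,150,120),(180,255,255)),B)
gr=cen(cv2.inRange(hsv,(50,80,40),(80,255,140)),(408,232,421,246))
print(red,gr)
r,g=onz(i,[red,gr],0.0505); print('red',r,'green',g,'yaw of +y', np.arctan2(-(g-r)[0],(g-r)[1]),'mid',(r+g)/2)
k=cen(cv2.inRange(hsv[:,:,2],0,55),(428,228,446,246)); print('knob px top',k, onz(i,[k],0.115))
ks=cen(cv2.inRange(hs[:,:,2],0,60),(255,268,274,287)); print('knob px scene',ks,onz(js,[ks],0.115))
m=((hsv[:,:,1]<70)&(hsv[:,:,2]>100)).astype(np.uint8)*255
k2=np.zeros_like(m);k2[218:262,405:448]=m[218:262,405:448]
c=np.vstack(cv2.findContours(k2,0,2)[0]).reshape(-1,2); P=onz(i,c,0.05)[:,:2]; print(cv2.minAreaRect((P*1000).astype(np.float32)))
E
```

```text
area 14.5 area 26.0 (438.3333333333333, 236.6781609195402) (413.9423076923077, 239.05769230769232)
red [ 0.50346624 -0.32714803  0.0505    ] green [ 0.49817699 -0.26429957  0.0505    ] yaw of +y 0.08396103569282211 mid [ 0.50082161 -0.2957238   0.0505    ]
area 33.5 knob px top (430.5074626865672, 235.71144278606965) [[ 0.50012155 -0.29323671  0.115     ]]
area 10.5 knob px scene (265.3492063492063, 278.53968253968253) [[ 0.50272229 -0.29354303  0.115     ]]
((500.5158996582031, -295.8548583984375), (73.94367218017578, 82.90287780761719), 5.081968784332275)
```

The carrier is home: the near end sits just on the x=-67 line (w11 row ~215), gaps to the side lines are almost equal (offset ≈1 mm), and it is square to the fence. On to the lever: the knob is at about (0.500,-0.294,0.115) and box +y points to world +y.

```bash
python3 -m creep '[[0,0,0.6,0,0.5,0,0],[0,0,0.8,0,0.8,0,0.3],[0,-0.5,0.6,0,0.9,0,0.6],[0,-0.8,0,0,0.9,0,1],[0,-0.8,0,0,0.9,0,1],[0,-0.8,0,0,0.9,0,1],[0,-0.8,0,0,0.9,0,1],[0,0,0,0,0,0,1]]';python3 -c "
from pose import *
R=target(0.088,0,1); delta([0.505,-0.348,0.2],R);print(cur()[0]['qpos'].round(3))"
```

```text
t: 11.7
ee_pos: [0.5024, -0.268, 0.2089]
tcp_rot: [-0.467, 0.469, 0.572, -0.484]
ft_force: [0.1, 1.5, -0.8]
grip_width: 0.0001
t 11.7 pos [ 0.5024 -0.268   0.2089] F [ 0.1  1.5 -0.8] w 0.0001
shift units [ 0.05 -1.6  -0.18] turn units [-0.86  0.83 -0.31]
[-0.558  0.337  0.068  1.278  0.123 -0.677]
```

```bash
python3 -m creep '[[0.02,-0.5,0,-0.4,0.4,-0.15,1],[0.02,-0.6,0,-0.46,0.43,-0.16,1],[0.01,-0.5,-0.1,0,0,0,1],[0,0,0,0,0,0,1]]';python3 -c "
from pose import *
R=target(0.088,0,1); delta([0.505,-0.348,0.092],R);print(cur()[0]['qpos'].round(3))
snap('wrist','w12')
snap('scene','s12');b=load('s12')[0][200:350,160:360];cv2.imwrite('pics/s12c.png',cv2.resize(b,None,fx=4,fy=4,interpolation=2))"
```

```text
t: 12.1
ee_pos: [0.5032, -0.3455, 0.2059]
tcp_rot: [-0.475, 0.479, 0.523, -0.521]
ft_force: [-0.3, 0.1, -0.2]
grip_width: 0.0002
t 12.1 pos [ 0.5032 -0.3455  0.2059] F [-0.3  0.1 -0.2] w 0.0002
shift units [ 0.04 -0.05 -2.28] turn units [ 0.01  0.06 -0.02]
[-0.603  0.447  0.228  1.346  0.002 -0.693]
```

View pics/w12.png

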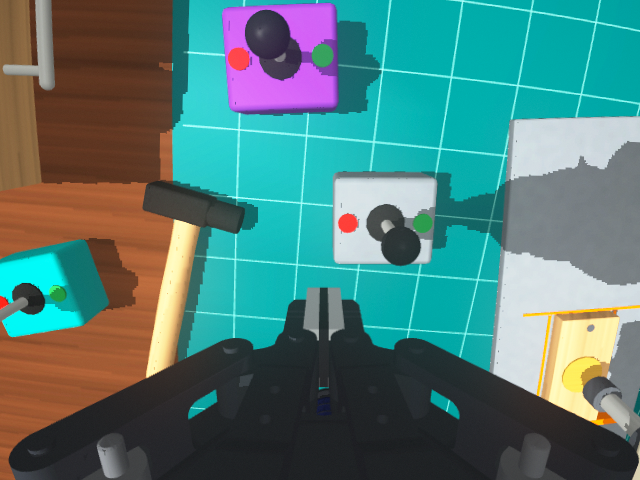

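View pics/s12c.png

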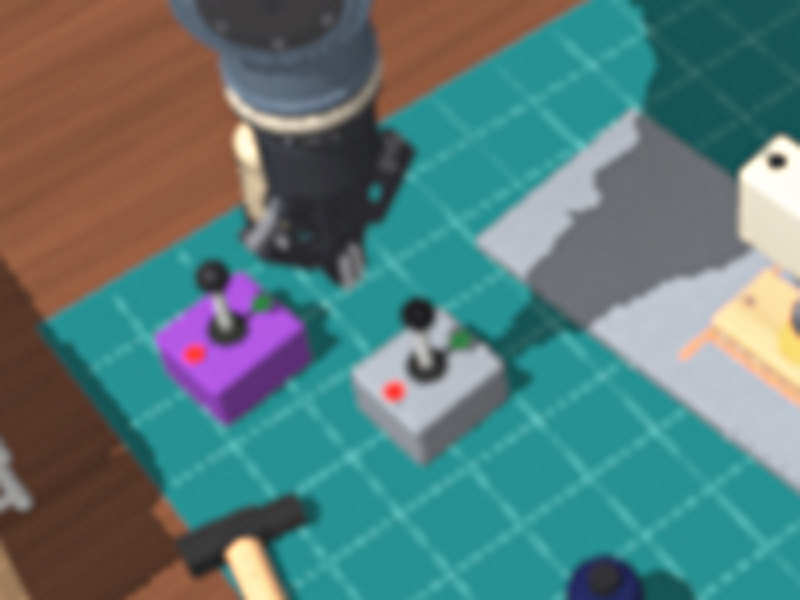

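```bash
python3 -m creep '[[0,0,0,0,0,-1,1],[0,0,0,0,0,-1,1],[0,0,0,0,0,-1,1],[0,0,0,0,0,-1,1],[0,0,0,0,0,-1,1],[0,0,0,0,0,-1,1],[0,0,0,0,0,-1,1],[0,0,0,0,0,-1,1]]' >/dev/null; python3 -m creep '[[0,0,0,0,0,-1,1],[0,0,0,0,0,-1,1],[0,0,0,0,0,-1,1],[0,0,0,0,0,-1,1],[0,0,0,0,0,-1,1],[0,0,0,0,0,-1,1],[0,0,0,0,0,-1,1],[0,0,0,0,0,0,1]]';python3 -c "
from pose import *
R=target(0.088-np.pi/2,0,1); delta([0.505,-0.348,0.095],R);print(cur()[0]['qpos'].round(3))"
```

```text
t: 13.8
ee_pos: [0.503, -0.3431, 0.2087]
tcp_rot: [-0.704, 0.709, 0.031, -0.033]
ft_force: [0.0, -0.3, 0.1]
grip_width: 0.0001
t 13.8 pos [ 0.503  -0.3431  0.2087] F [ 0.  -0.3  0.1] w 0.0001
shift units [ 0.04 -0.1  -2.27] turn units [ 0.08 -0.02 -0.01]
[-0.595  0.446  0.233  1.356 -0.008  0.887]
```

```bash
python3 -m creep '[[0.04,-0.1,-0.5,0.08,0,0,1],[0,0,-0.6,0,0,0,1],[0,0,-0.6,0,0,0,1],[0,0,-0.5,0,0,0,1],[0,0,0,0,0,0,1]]';python3 -c "
from pose import *
R=target(0.088-np.pi/2,0,1); delta([0.505,-0.348,0.095],R)
snap('wrist','w13')
snap('scene','s13');b=load('s13')[0][200:350,160:360];cv2.imwrite('pics/s13c.png',cv2.resize(b,None,fx=4,fy=4,interpolation=2))"
```

```text
t: 14.3
ee_pos: [0.5031, -0.3472, 0.0958]
tcp_rot: [0.708, -0.705, -0.031, 0.035]
ft_force: [-0.7, 1.5, -0.1]
grip_width: -0.0001
t 14.3 pos [ 0.5031 -0.3472  0.0958] F [-0.7  1.5 -0.1] w -0.0001
shift units [ 0.04 -0.02 -0.02] turn units [-0.03 -0.06 -0.06]
```

View pics/w13.png

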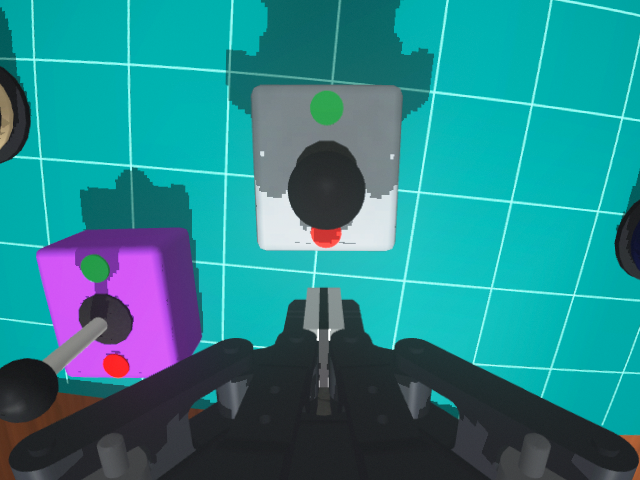

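View pics/s13c.png

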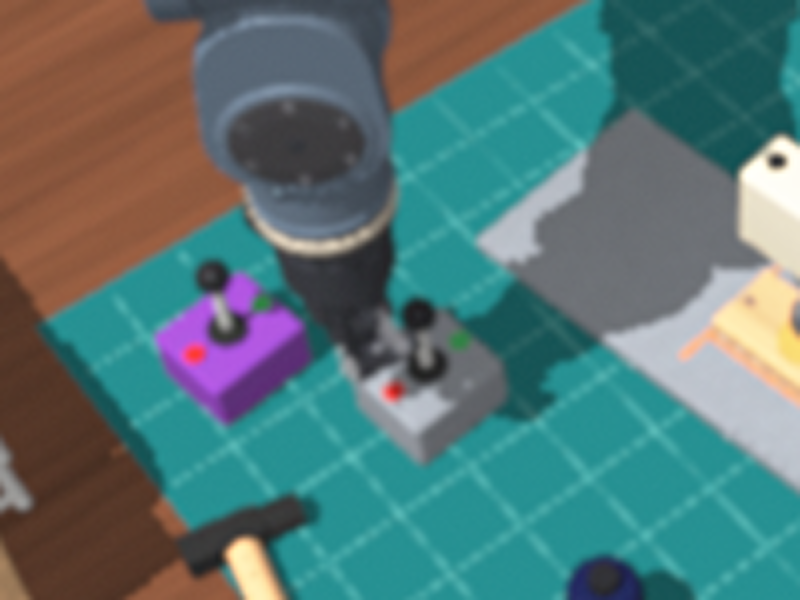

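```bash
python3 -m creep '[[-0.01,0.15,0,0,0,0,1],[-0.01,0.15,0,0,0,0,1],[-0.02,0.15,0,0,0,0,1],[-0.01,0.1,0,0,0,0,1],[0,0,0,0,0,0,1]]'; python3 -m creep '[[-0.01,0.1,0,0,0,0,1],[0,0,0,0,0,0,1]]';python3 -m creep '[[-0.01,0.1,0,0,0,0,1],[-0.01,0.1,0,0,0,0,1],[0,0,0,0,0,0,1]]'
```

```text
t: 14.9
ee_pos: [0.5022, -0.3207, 0.0995]
tcp_rot: [0.706, -0.706, -0.032, 0.033]
ft_force: [0.9, -0.2, 0.1]
grip_width: -0.0002
t: 15.1
ee_pos: [0.5016, -0.3161, 0.0992]
tcp_rot: [0.706, -0.706, -0.031, 0.033]
ft_force: [-0.3, -0.4, -0.1]
grip_width: 0.0001
t: 15.4
ee_pos: [0.5006, -0.306, 0.0992]
tcp_rot: [0.706, -0.706, -0.031, 0.033]
ft_force: [-0.1, -1.5, 0.8]
grip_width: 0.0002
```

```bash
python3 -c "
from pose import *
snap('wrist','w14')
snap('scene','s14');b=load('s14')[0][220:370,210:410];cv2.imwrite('pics/s14c.png',cv2.resize(b,None,fx=4,fy=4,interpolation=2))"
```

```text
(no output)
```

View pics/w14.png

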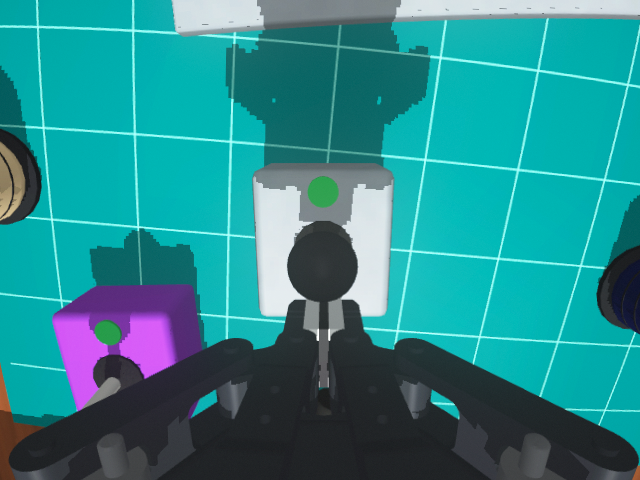

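View pics/s14c.png

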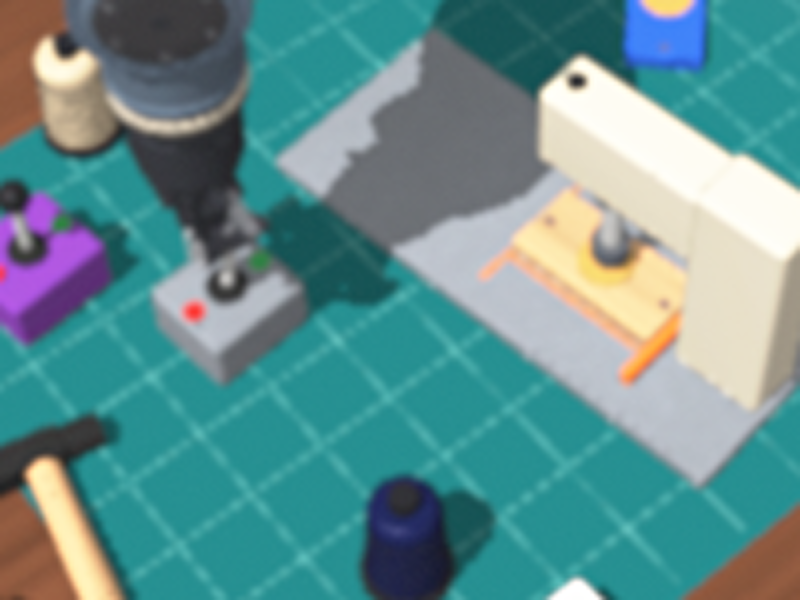

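```bash
python3 -m creep '[[-0.01,0.1,0,0,0,0,1],[-0.01,0.1,0,0,0,0,1],[0,0,0,0,0,0,1]]';python3 -m creep '[[-0.01,0.1,-0.02,0,0,0,1],[0,0,0,0,0,0,1]]';python3 -c "
from pose import *
snap('wrist','w15')
im,i=load('w15');hsv=cv2.cvtColor(im,cv2.COLOR_BGR2HSV)
snap('scene','s15');b=load('s15')[0][220:370,210:410];cv2.imwrite('pics/s15c.png',cv2.resize(b,None,fx=4,fy=4,interpolation=2))"
```

```text
t: 15.8
ee_pos: [0.4995, -0.2959, 0.0989]
tcp_rot: [0.707, -0.706, -0.031, 0.033]
ft_force: [0.3, -3.3, -2.6]
grip_width: -0.0004
t: 16.0
ee_pos: [0.4991, -0.2915, 0.0981]
tcp_rot: [-0.706, 0.707, 0.031, -0.033]
ft_force: [2.0, -7.2, -2.3]
grip_width: 0.0002
```

View pics/w15.png

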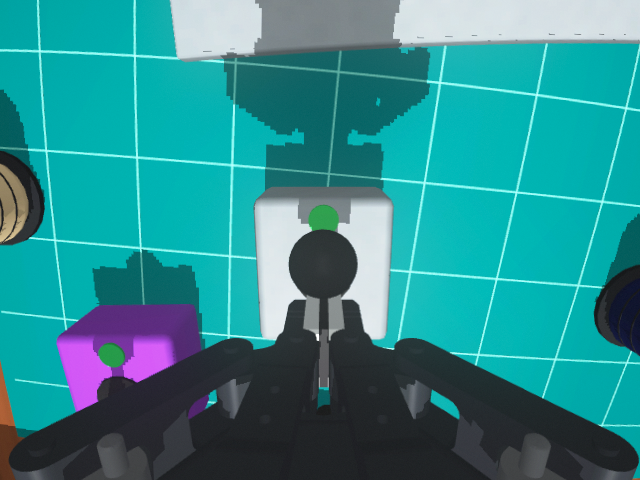

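View pics/s15c.png

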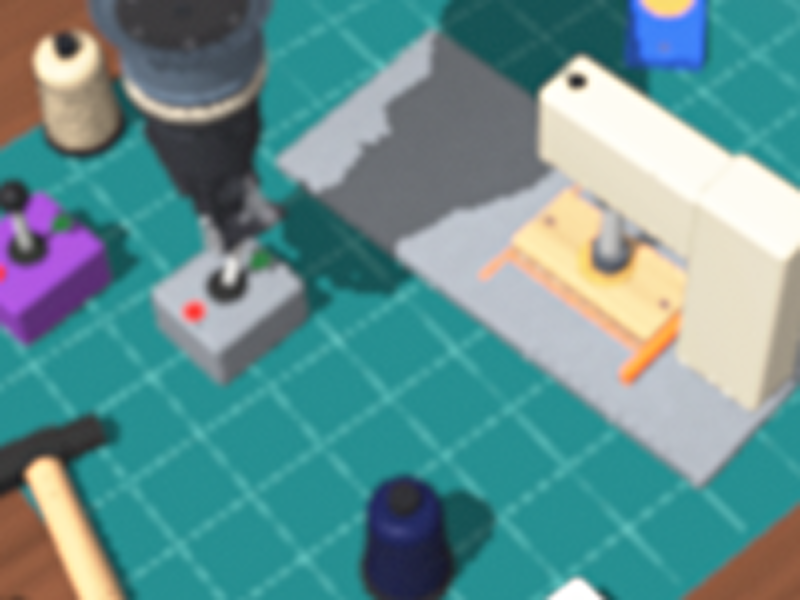

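```bash
cat > tilt.py <<'E'
from h import *
from scipy.optimize import minimize_scalar
by=np.array([-0.088,0.996,0])
def tilt(fn,px):
    im,i=load(fn); o,d=ray(i,[px]); d=d[0]/np.linalg.norm(d[0])
    def e(t):
        k=np.array([0.500,-0.2955,0.05])+0.065*(np.sin(t)*by+np.cos(t)*np.array([0,0,1])); v=k-o
        return np.linalg.norm(v-(v@d)*d)
    r=minimize_scalar(e,bounds=(-.6,.8),method='bounded'); return r.x,r.fun
E
python3 -c "
from tilt import *
print(tilt('w13',(326,193)),tilt('w14',(322,267)),tilt('w15',(323,264)))"
```

```text
(np.float64(-0.010071309544026614), np.float64(0.0013735774269825743)) (np.float64(0.20060694799274148), np.float64(0.0013790359133719233)) (np.float64(0.4363357581038723), np.float64(0.0012719697441399992))
```

```bash
python3 -m creep '[[-0.01,0.1,0,0,0,0,1],[0,0,0,0,0,0,1],[0,0,0,0,0,0,1],[0,0,0,0,0,0,1]]';python3 -c "
from pose import *
snap('wrist','w16');snap('scene','s16');b=load('s16')[0][220:370,210:410];cv2.imwrite('pics/s16c.png',cv2.resize(b,None,fx=4,fy=4,interpolation=2))
im,i=load('w16');cv2.imwrite('pics/w16c.png',cv2.resize(im[150:350,230:420],None,fx=3,fy=3))"
```

```text
t: 16.5
ee_pos: [0.4986, -0.2872, 0.0981]
tcp_rot: [-0.706, 0.707, 0.031, -0.033]
ft_force: [1.5, -10.2, -3.9]
grip_width: 0.0
```

View pics/w16c.png

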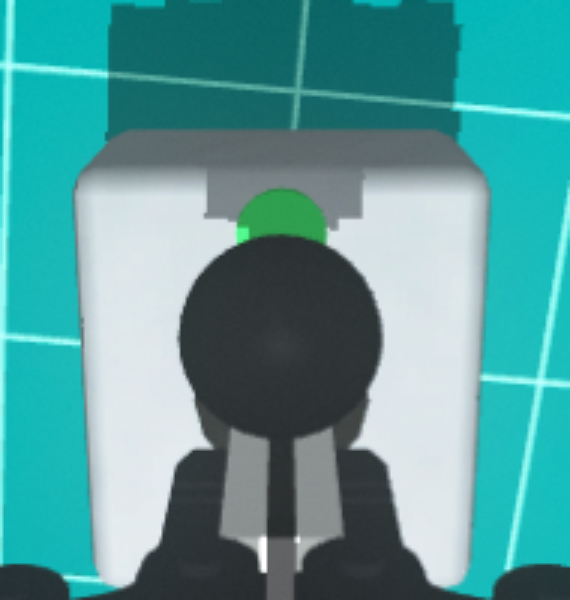

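View pics/s16c.png

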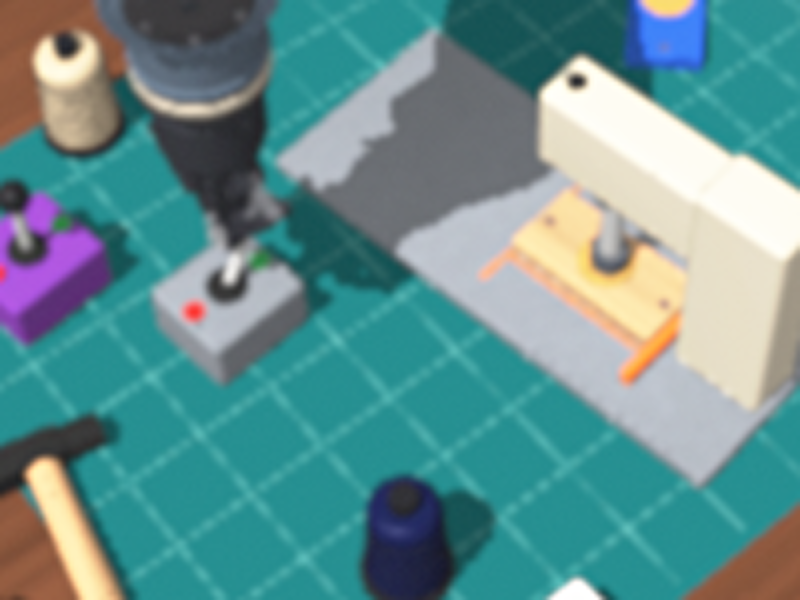

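Knob at w16 (324,262) leans onto the green dot, tilt ≈0.51; the punch sits on the blank. Holding, then backing off gradually.

```bash
python3 -m creep '[[0,0.02,0,0,0,0,1],[0,0,0,0,0,0,1],[0,0,0,0,0,0,1],[0,0,0,0,0,0,1],[0,0,0,0,0,0,1],[0,0,0,0,0,0,1],[0,0,0,0,0,0,1],[0,0,0,0,0,0,1]]'; python3 -c "
from tilt import *
im,i=snap('wrist','w17');m=cv2.inRange(im,(0,0,0),(70,70,70));print(tilt('w16',(323.7,262.3)))"
python3 -m creep '[[0,0,0,0,0,0,1],[0,0,0,0,0,0,1],[0.01,-0.1,0,0,0,0,1],[0.01,-0.1,0,0,0,0,1],[0.01,-0.1,0,0,0,0,1],[0.01,-0.1,0,0,0,0,1],[0.01,-0.1,0,0,0,0,1],[0.01,-0.1,0,0,0,0,1]]'
python3 -m creep '[[0.01,-0.1,0,0,0,0,1],[0.01,-0.2,0,0,0,0,1],[0.02,-0.3,0,0,0,0,1],[0.01,-0.3,0.2,0,0,0,1],[0,-0.2,0.6,0,0,0,1],[0,0,0.9,0,0,0,1],[0,0,0.9,0,0,0,1],[0,0,0,0,0,0,1]]'
```

```text
t: 17.4
ee_pos: [0.4985, -0.2863, 0.0979]
tcp_rot: [-0.706, 0.707, 0.031, -0.033]
ft_force: [1.1, -10.8, -7.2]
grip_width: 0.0001
(np.float64(0.5088104809998433), np.float64(0.0011733714443285612))
t: 18.25
ee_pos: [0.5015, -0.3156, 0.0979]
tcp_rot: [0.707, -0.706, -0.031, 0.033]
ft_force: [0.6, 1.4, -0.5]
grip_width: 0.0002
t: 19.05
ee_pos: [0.5057, -0.3728, 0.2344]
tcp_rot: [-0.705, 0.708, 0.033, -0.03]
ft_force: [0.6, -0.7, 0.1]
grip_width: -0.0001
```

```bash
python3 -m creep '[[0,0,0,0,0,0,1],[0,0,0,0,0,0,1],[0,0,0,0,0,0,1]]'; python3 -c "
from car import *
im,i=snap('scene','s18');snap('top','t18')
a=cv2.resize(im[220:370,210:410],None,fx=4,fy=4,interpolation=2);cv2.imwrite('pics/s18c.png',a)
b=load('t18')[0][110:275,280:460];cv2.imwrite('pics/t18c.png',cv2.resize(b,None,fx=3.6,fy=3.6,interpolation=2))
cv2.imwrite('pics/d.png',cv2.resize(load('s8')[0][220:370,210:410],None,fx=2,fy=2))"
```

```text
t: 19.35
ee_pos: [0.5036, -0.3704, 0.2267]
tcp_rot: [0.707, -0.706, -0.031, 0.033]
ft_force: [-0.7, 1.1, 0.7]
grip_width: 0.0
```

View pics/s18c.png

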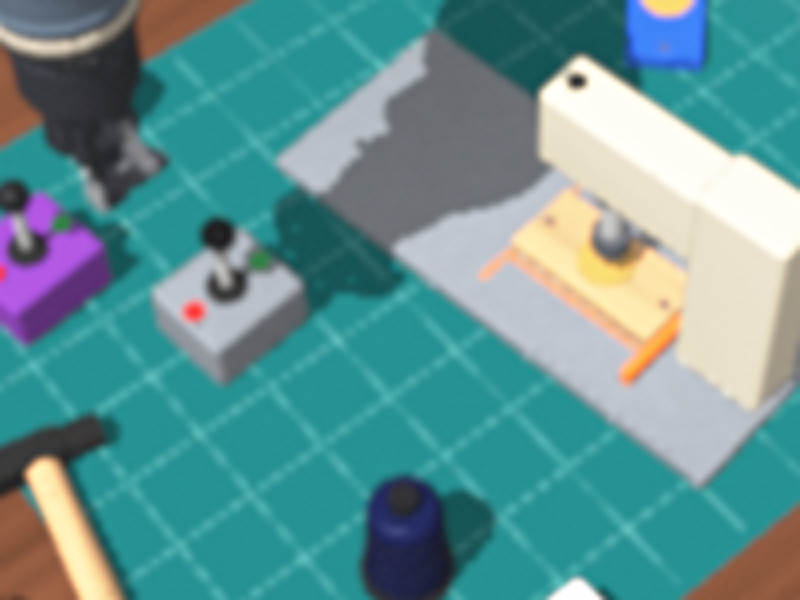

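View pics/t18c.png

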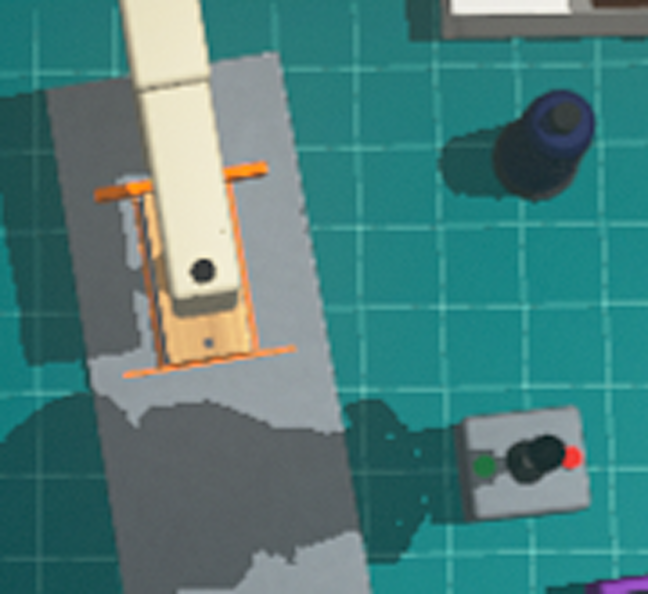

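Lever upright as at the start (knob at top crop (548,450)), punch raised, carrier still home, nothing else moved, robot clear. Handing in.

```bash
python3 -c "
from h import *
print(manip.job_done())"
```

```text
the job is handed in; nothing more can be done
None
```

I slid the carrier to its home place, pressed the punch onto the blank with the jog lever, and handed the job in at about 19 s. `job_done()` gives no verdict, so the checks below are my own.

**Carrier:** I gripped it twice, because one arm joint was close to its limit for doing it in one leaned-back grip. The first grip brought it part-way, and the second, with the hand leaning back 38°, took it home. The wrist force jumped to about 55 N along the push, with 60 N upward, when it met the fence. That is well under the 120 N limit, and I eased off and let go. After letting go, pictures showed it against the fence, about 1 mm off the centre line and square by eye. It looked unmoved in the last overhead picture.

**Lever:** I pushed the knob towards green from its red side with the fingers shut. The camera put the tilt at about 0.51 rad with 10–11 N on the tool, and I held it there for over a second. I then backed off so the lever sprang upright. The last pictures show:
- The lever is upright and the punch is raised off the blank.
- The robot is clear of everything.
- The bystanders in those close-up views are where they started. I did not re-measure the others, but never went near them.

**Uncertain or off:** The tilt comes from the camera, since the joint itself can't be read. One automatic fit of the carrier's position part-way was unreliable because the brass disc was partly masked, so I relied on its edges and on comparing it with the orange lines. None of the other checks failed.

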